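Stamp a lot ticket

ROBOT

A 6-joint arm with a two-finger parallel gripper is mounted at the origin on a cart in front of the work surface, level with it; the furniture and walls round the work are solid. World frame = base frame: x ahead of the robot, y to its left, z up, the work surface at z = 0. Lengths are in m, angles in rad, forces in N, time in s.
With the tool pointing down it reaches from about 0.425 to 0.925 m from the base axis. Payload 12.5 kg.
Tool frame: the origin (TCP) lies at the very end of the fingers, on their centre line; the grasp point (between the pads) lies 19 mm behind it; y points along the fingers, z is the direction in which the jaws open and shut, and the axes are right-handed (so a half turn about y gives the same grasp; the last joint's range is limited). The gripper opens to 85 mm and grips with 20 to 120 N. Pads are 22 mm wide; open, the fingers measure 114 mm over their backs; the gripper's body (76 mm by 85 mm) begins 54 mm behind the grasp point. The pads swing forward as they close: fully open they stand 13 mm farther back than shut.
Start: joints at [-1.331, 0.491, 1.559, -0, 1.092, -0.106], TCP at [0.212, -0.588, 0.231] pointing down, gripper open.
Joint ranges: [-3.1, 3.1], [-0.84, 2.19], [0.05, 2.79], [-1.13, 4.28], [0.06, 2.93], [-2.69, 2.69]. Speed limits (rad/s): [2.22, 2.22, 2.79, 3.14, 3.14, 3.14].

INTERFACE

Orientations are given as a rotation vector (axis times angle).
In Python, from cell import env gives the robot as it stands. The module is installed in compiled form; this text tells all that it offers.
- The arm moves only by the tool apply_moves, never from a script. Its argument "commands" is a list of rows, each a list of 3 entries, a list of its own where there are three numbers: the opening in per cent of the stroke, from 0 (shut) to 100 (fully open), then the shift along the world's x, y, z in cm, then the turn about the world's z in degrees. A call has 1 to 8 rows; each row shifts and turns the commanded pose from where the row before left it; what a row does not reach is not made up. A row lasts 1/12 s, in which the tool goes at most 41.7 mm and 7.16 degrees, less where a joint would pass 70% of its speed; a pose out of reach is approached as far as the arm can. A call is refused whole if a number of a shift passes 4.17 or a number of a turn 7.16, either way. A call with a gripper value outside its range is refused whole. The fingers move at their own pace and stop on an object; "grip_force" is the grip in N (left out, the last holds). Time passes only in rows, so rows that do not move let the fingers close. It gives the time, the measured TCP pose, the force and the opening at its end, in the units of the state.
- env.observe(): the state, without advancing time (a new reading comes with each control period).
- env.read_camera(name): name is "side" or "top"; returns the picture (400x640x3 uint8, blue, green, red); there is no depth.
- env.camera_model(name): a dict with "camera_matrix" (3x3 intrinsics, pixels), "k1" (the pictures are not rectified: a ray, as slopes to the right and down, at radius r is drawn at 1 + k1 r^2 times it, then the intrinsics apply), "rvec" (rotation vector, rad) and "tvec" (3), from world to camera coordinates, as OpenCV has them. Camera axes: x right, y down, z forward; pixel columns grow to the right and rows downward; lengths in m; the calibration is good to about 2 mm. A picture is of the moment at which its call begins. camera_model takes no time and is no camera call.
- env.hand_in(): hands the job in, once; it reports no verdict.
Trained networks look in the newest picture that a camera, given by its name, has taken for a name from the list of things; names that differ only in an ending like _2 or _b are one class to them, and where a whole thing is asked for, a point or a joint stands for the part that bears it (a point fixed in the world has none). Each returns a list of dicts, best first, with "p" (0 to 1); they miss things now and then, are a little off and sometimes report something else, mostly with a low value. They report only what shows in the picture. A call takes as long as a camera call.
- env.find_in(camera, thing): "location" ([x, y, z] in m, in the coordinates of the camera as it stood for that picture, good to about 4 mm: the middle of the surface that is visible of it).
- env.masks_of(camera, thing): "pixels" (400x640 bool, what is visible of it).
The state is a dict: "time": time; "joint_pos": joint angles; "qd": joint speeds; "joint_efforts": joint torques, N m; "eef_pos": TCP position; "tool_rot": TCP orientation; "force": force on the tool from outside, world axes, zero at the start; "moment": the same for the moment, N m; "gripper_width": finger opening in m.
Only numpy, scipy, OpenCV 4.12 (cv2) and the standard library are available. Lean on these libraries where they do the work, as an engineer would, in place of code of your own. Each camera call takes 0.05 s, during which the arm holds its last target.

TASK

The pad of lot tickets is to be stamped with code 7. Turn the code dial of the bench stamp until its white index line points at mark 7, seven clicks clockwise of the long mark (the zero, at the back), and push the pad in along the feed table until it sits square against the back stop. Only when both are right press the black palm knob all the way down, so that the die prints on the pad, and let it come right up again; leave the stapler, tape roll and marker beside it where they are.

Things in the scene. Friction and masses are not known exactly. Their poses are not given: they have to be found in the camera images.
- ticket_stamp: Grey cast bench ticket stamp, 256 x 190 mm, bolted to the worktop. Origin on the worktop below it; x points from its feed table (front, robot side) to its back, y to its left, z up. Offsets (x, y, z) in all entries are in mm in this frame. Behind the head: column x 42 to 100, to z 88. Left of the head: selector box with the dial, x 4 to 84, y 50 to 130, to z 85.
- bed_middle (a point): Middle of the flat steel bed (feed table) on which the pad slides, (-58, 0, 14). The bed is x -149 to 33, y -47 to 47, level. Two side guides on it, 65 mm apart and 12 mm high (to z 26), run straight from x -26 to 35; in front of that they flare outward to x -59, 92 mm apart at the mouth.
- stop (a point): Middle of the back stop's front face at bed level, (35, 0, 14). The stop is a steel bar across the bed, 14 mm high (to z 28).
- head_nose (a point): Foremost point of the stamping head, which hangs over the bed, (-9, 0, 73). The head: underside z 51, top z 95, half width 30, x -9 to 96.
- pad: White pad of tickets, loose, 60 x 84 x 18 mm, 0.06 to 0.13 kg, flat on the bed with its tip in the flared mouth, up to 5 degrees askew, 80 to 96 mm short of the stop. Origin at the centre of its underside; its 84 mm length lies along its own y, which runs along the stamp's x. Fully home its centre is at (-7, 0, 14) and its near end (x -49) is 40 mm in front of the head. Slides with friction about 0.6.
- dial (a joint): Code dial, rad, axis upright. 0: index at the long mark (to the stamp's +x); grows clockwise from above. Twelve marks 0.5236 rad apart, numbered 0 (the long one) to 11, with a sprung click (about 0.055 N m) at each; let go between two, it snaps to the nearer. Mark 7 is 3.665 rad (to the front and a little left). Starts at mark 4, 5 or 6; end stops at 0 and 11.
- dial_centre (a point): On the dial's axis at the top of its knob, (44, 90, 116). The black knob is an upright bar 40 mm long, 11 mm wide, z 91 to 116, on a round skirt of 45 mm (z 87 to 91) over an aluminium plate with black marks. A white line along the top and down one end of the bar is the index; it points at minus the dial value from the stamp's x axis.
- plunger (a joint): Travel of the spring plunger, m; 0 is up, grows as it is pressed. The die meets the pad and prints at 0.013 (it goes to 0.016 if no pad is there). Takes about 2 N to start, 4.3 N at 0.013; springs back by itself.
- plunger_top (a point): Centre of the top of the plunger's black round palm knob, 36 mm wide, slightly domed, the highest part of the stamp; at rest (12, 0, 134) in the stamp's frame, underside at z 118. The dial is 96 mm away.
- die: Dark steel stamping die, 26 x 40 mm, rubber-faced, carried by the plunger under the head. Origin at the middle of its face: (12, 0, 45) at rest, 13 mm above a pad that is home.
- stapler: Bystander: stapler, 120 x 32 x 44 mm, loose on the worktop about 135 mm right of the stamp's middle line. Origin at the centre of its underside.
- tape_roll: Bystander: brown tape roll, 79 mm diameter, 37 mm high, loose on the worktop on the left of the feed table, about (-80, 115, 0) in the stamp's frame. Origin at the centre of its underside.
- marker: Bystander: felt marker, 126 mm long, 18 mm thick, loose on the worktop on the right of the feed table, about (-152, -102, 0). Origin under its middle.

How it is judged:
On the way, in this order (a step that is already met when the one before it is completed fails the run):
1. the dial stands at mark 7 and the pad is square against the back stop (value of joint dial between 3.545 and 3.785 rad and x of pad in the frame of ticket_stamp above -0.0105 m and angle between the y axis of pad and the x axis of ticket_stamp, either way round below 0.06 rad and z of pad in the frame of ticket_stamp below 0.017 m), for 0.2 s.
2. with both so, the plunger is pressed fully down and the die prints on the pad (all of step 1 and value of joint plunger above 0.0115 m and contact force between die and pad above 0.5 N), for 0.05 s.
At the end, for the whole second after the job is handed in: The dial rests at mark 7 (within 7 degrees), the pad lies flat and at rest against the back stop (within 3.5 mm, square within 3.5 degrees), and the plunger is fully up again (within 2 mm) (all of step 1 and value of joint plunger below 0.002 m and linear speed of pad below 0.01 m/s and angular speed of pad below 0.1 rad/s); the robot touches nothing.
It fails at once if the plunger is pressed half way or more while the dial or the pad is not right (value of joint plunger above 0.007 m and not (value of joint dial between 3.545 and 3.785 rad and x of pad in the frame of ticket_stamp above -0.0105 m and angle between the y axis of pad and the x axis of ticket_stamp, either way round below 0.06 rad and z of pad in the frame of ticket_stamp below 0.017 m)).
It fails at once if the stapler is shifted more than 3 cm (distance of stapler from where it was at the start of the episode above 0.03 m).
It fails at once if the tape roll is shifted more than 3 cm (distance of tape_roll from where it was at the start of the episode above 0.03 m).
It fails at once if the marker is shifted more than 3 cm (distance of marker from where it was at the start of the episode above 0.03 m).
It also fails if it takes over 51 s, if anything falls off the work surface, if the arm or the gripper's body presses on something with over 40 N, if the wrist force passes 120 N, or if a joint passes its speed limit or range.

## Working session

There is one attempt and no reset: what is moved stays moved. The work goes in short steps, Python scripts to look and compute and a tool call to move; the robot and the scene stay as the last step left them, time stands still between calls to the robot, and variables do not carry over. Pictures are saved under pics/ and viewed, and the job is handed in when it is done.

Besides the shell and the picture viewer there is one more tool, called after "Emit:" as a command line: name --argument value ..., lists and objects as JSON in quotes. apply_moves: Moves the arm, as the interface text tells. Its arguments: {"type":"object","properties":{"commands":{"type":"array"},"grip_force":{"type":"number"}},"required":["commands"]}

```bash
mkdir -p pics
cat > h.py <<'E'
import numpy as np,cv2
from cell import env
def cam(n):
    m=env.camera_model(n);R,_=cv2.Rodrigues(np.array(m["rvec"],float));return np.array(m["camera_matrix"]),m["k1"],R,np.array(m["tvec"],float).ravel()
def c2w(n,p):
    K,k,R,t=cam(n);return R.T@(np.array(p)-t)
def proj(n,P):
    K,k,R,t=cam(n);P=np.atleast_2d(P);c=P@R.T+t;s=c[:,:2]/c[:,2:];s=s*(1+k*(s**2).sum(1))[:,None];return s@K[:2,:2].T+K[:2,2]
def ray(n,uv,z):
    K,k,R,t=cam(n);s0=np.linalg.solve(K[:2,:2],np.array(uv,float)-K[:2,2]);s=s0.copy()
    for _ in range(30): s=s0/(1+k*(s@s))
    d=R.T@np.array([s[0],s[1],1]);o=-R.T@t;return o+d*(z-o[2])/d[2]
E
python3 - <<'E'
from h import *
o=env.observe();print({k:np.round(v,3) for k,v in o.items()})
for n in("top","side"):
    im=env.read_camera(n);cv2.imwrite(f"pics/{n}0.png",im)
    K,k,R,t=cam(n);print(n,K[0,0],k,-R.T@t,R[2])
    for th in ["ticket_stamp","pad","dial","dial_centre","plunger_top","stapler","tape_roll","marker","stop","head_nose","bed_middle"]:
        try:
            r=env.find_in(n,th);print(n,th,[(np.round(c2w(n,q["location"]),4),round(q["p"],2)) for q in r[:2]])
        except Exception as e: print(th,e)
print(env.observe()["time"])
E
```

```text
{'time': np.float64(0.0), 'joint_pos': array([-1.331,  0.492,  1.559, -0.   ,  1.092, -0.106]), 'qd': array([-0.001, -0.002, -0.   , -0.003, -0.001,  0.002]), 'joint_efforts': array([ 2.0000e-03, -6.1844e+01, -2.6159e+01,  0.0000e+00,  4.0000e-03,
        0.0000e+00]), 'eef_pos': array([ 0.212, -0.588,  0.231]), 'tool_rot': array([-0.355,  2.035, -2.032]), 'force': array([-0.372,  0.081, -0.126]), 'moment': array([0.026, 0.002, 0.025]), 'gripper_width': np.float64(0.085)}
top 431.08904778987375 -0.10534798215273057 [ 0.42939437 -0.03226154  0.94815373] [ 0.15170763 -0.01599825 -0.98829593]
top ticket_stamp [(array([ 0.6126, -0.0545,  0.0849]), 0.77)]
top pad [(array([ 0.6133, -0.0571,  0.0792]), 0.71), (array([ 0.5092, -0.0998,  0.0335]), 0.61)]
top dial [(array([0.6322, 0.0177, 0.0922]), 0.84)]
top dial_centre [(array([ 0.6121, -0.0596,  0.0808]), 0.69), (array([ 0.5112, -0.1008,  0.035 ]), 0.44)]
top plunger_top [(array([ 0.6168, -0.0751,  0.1347]), 0.83)]
top stapler [(array([ 0.5966, -0.2237,  0.0301]), 0.91)]
top tape_roll [(array([0.5076, 0.0264, 0.0385]), 0.82)]
top marker [(a
[... 448 characters left out ...]
]
side dial [(array([0.6331, 0.022 , 0.0971]), 0.63)]
side dial_centre [(array([ 0.6107, -0.0246,  0.0533]), 0.89)]
side plunger_top [(array([ 0.4842, -0.2117,  0.0152]), 0.54), (array([ 0.6201, -0.0718,  0.1294]), 0.53)]
side stapler [(array([ 0.595 , -0.2034,  0.0243]), 0.61), (array([ 0.5045, -0.0904,  0.0319]), 0.5)]
side tape_roll [(array([0.5057, 0.0403, 0.0272]), 0.97)]
side marker [(array([ 0.4832, -0.2099,  0.0171]), 0.71)]
side stop [(array([ 0.6131, -0.0257,  0.0543]), 0.76)]
side head_nose [(array([ 0.6074, -0.0262,  0.0558]), 0.91), (array([0.5034, 0.0389, 0.0288]), 0.32)]
side bed_middle [(array([ 0.6098, -0.0259,  0.0548]), 0.88), (array([ 0.6208, -0.071 ,  0.1291]), 0.6)]
1.2
```

View pics/top0.png

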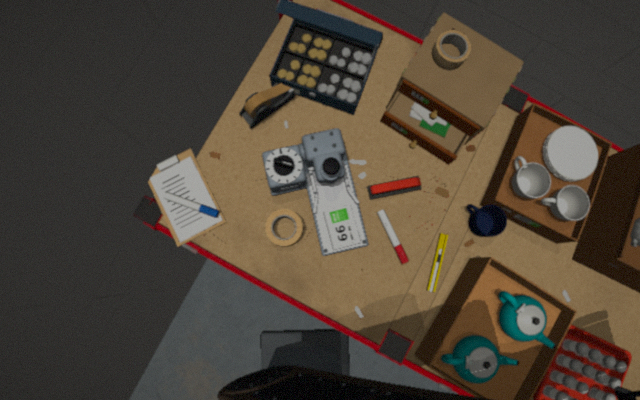

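View pics/side0.png

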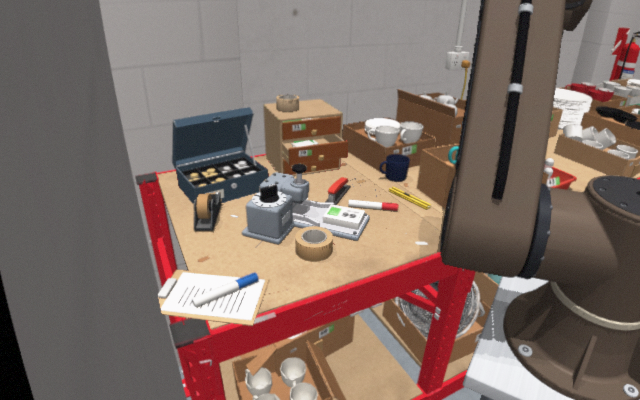

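Run:
```python
import cv2
a=cv2.imread("pics/top0.png");cv2.imwrite("pics/top0z.png",cv2.resize(a[100:280,200:440],(800,600),interpolation=cv2.INTER_CUBIC))
```

```text
(no output)
```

View pics/top0z.png

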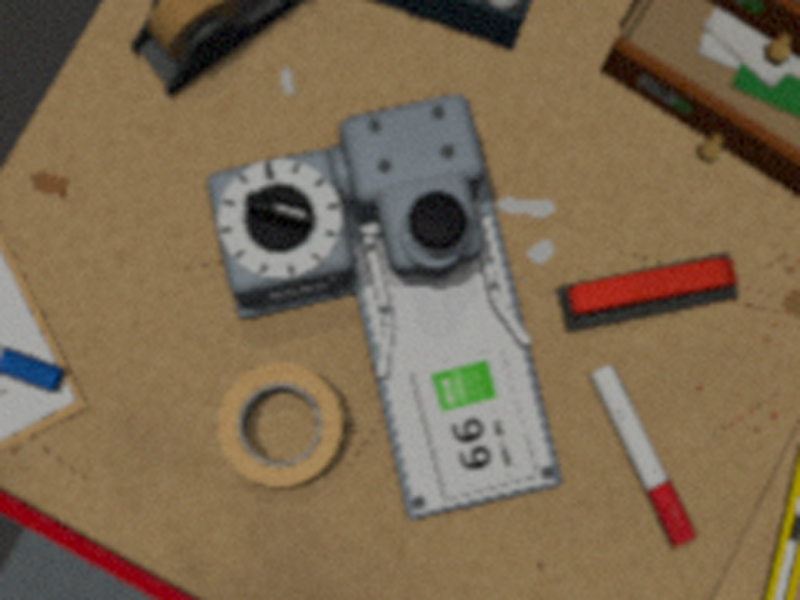

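The stamp sits upright in the top view. The dial is at zoom (280,215), with its index pointing right and slightly down, which looks like mark 4. The palm knob is at (437,220) and the front corners of the bed are at (410,515) and (560,483). I'll fit the stamp's pose from these points.

Run:
```python
import cv2
a=cv2.imread("pics/top0.png")
cv2.imwrite("pics/t_a.png",cv2.resize(a[125:200,260:360],(800,600),interpolation=cv2.INTER_CUBIC))
cv2.imwrite("pics/t_b.png",cv2.resize(a[190:265,300:400],(800,600),interpolation=cv2.INTER_CUBIC))
b=cv2.imread("pics/side0.png")
cv2.imwrite("pics/s_a.png",cv2.resize(b[155:260,235:375],(800,600),interpolation=cv2.INTER_CUBIC))
```

```text
(no output)
```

View pics/t_a.png

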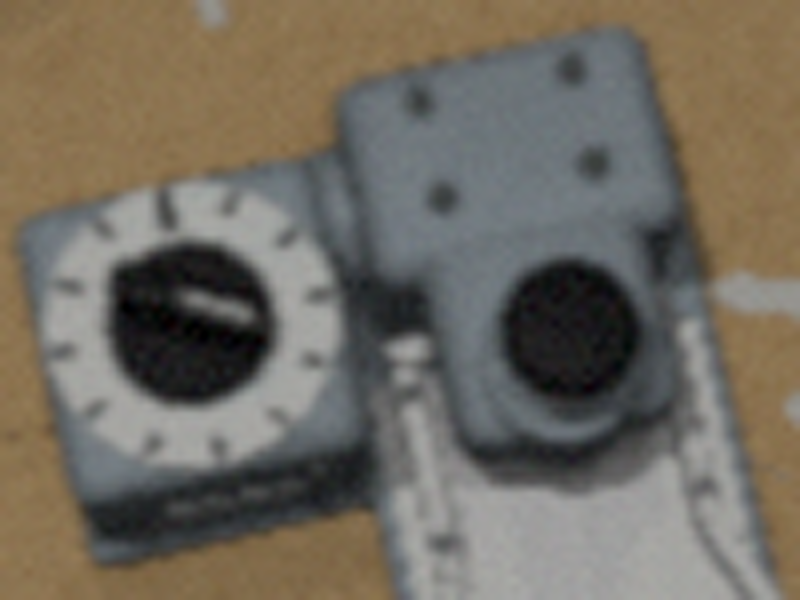

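View pics/t_b.png

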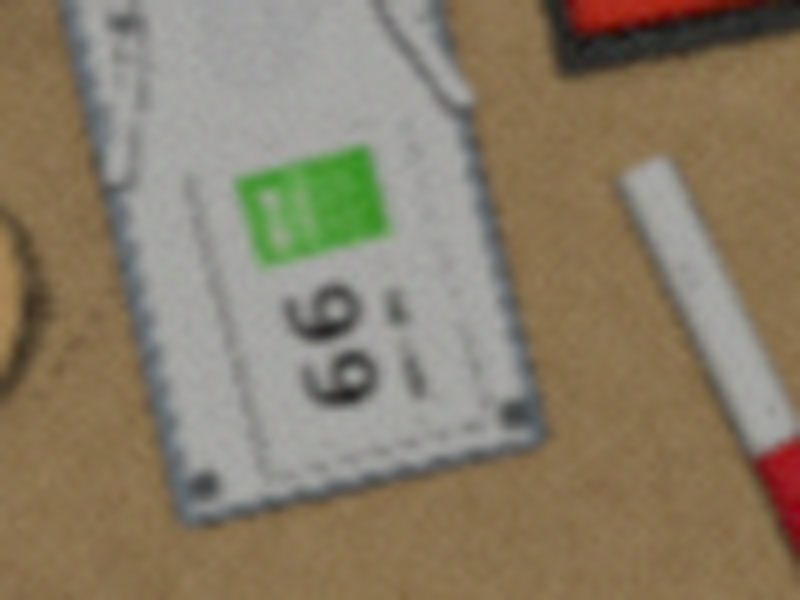

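View pics/s_a.png

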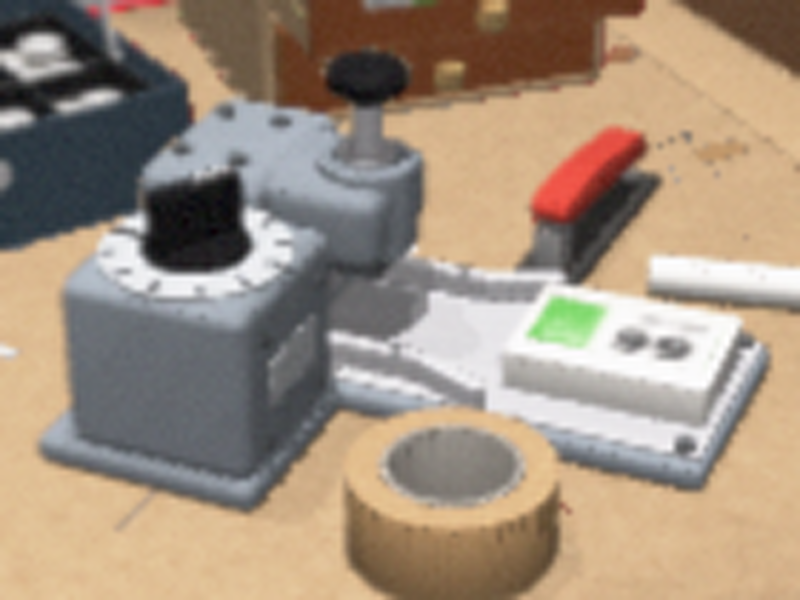

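```bash
cat > fit.py <<'E'
from h import *
from scipy.optimize import least_squares
def ta(u,v): return (260+(u+.5)/8-.5,125+(v+.5)/8-.5)
def tb(u,v): return (300+(u+.5)/8-.5,190+(v+.5)/8-.5)
def sa(u,v): s=800/140; return (235+(u+.5)/s-.5,155+(v+.5)/s-.5)
L=[("top",(12,0,134),ta(570,328)),("top",(-149,47,14),tb(182,522)),("top",(-149,-47,14),tb(545,438)),("top",(84,130,85),ta(22,222)),("top",(44,90,86),ta(194,327)),
("side",(12,0,129),sa(368,76)),("side",(-149,47,14),sa(703,478)),("side",(-149,-47,14),sa(768,345))]
def W(p,q):
    q=np.atleast_2d(q)/1000.;c,s=np.cos(p[2]),np.sin(p[2]);return np.c_[p[0]+c*q[:,0]-s*q[:,1],p[1]+s*q[:,0]+c*q[:,1],q[:,2]]
def res(p): return np.array([proj(n,W(p,q))[0]-np.array(uv) for n,q,uv in L]).ravel()
if __name__=="__main__":
    r=least_squares(res,[.6,-.07,.2],loss="soft_l1");p=r.x;print(p,np.degrees(p[2]))
    print(np.round(res(p).reshape(-1,2),2))
    for q in [(12,0,134),(44,90,116)]:print(W(p,q))
    def S(w): d=w[:2]-p[:2];c,s=np.cos(p[2]),np.sin(p[2]);return np.array([c*d[0]+s*d[1],-s*d[0]+c*d[1]])*1000
    for uv in [(505,357),(548,283),(715,398),(742,320)]: print("pad side",np.round(S(ray("side",sa(*uv),.032)),1))
    for uv in [(190,175),(265,475),(410,120),(485,425)]: print("pad top",np.round(S(ray("top",tb(*uv),.032)),1))
    np.save("p.npy",p)
E
python3 fit.py
python3 - <<'E'
import sys
sys.path.insert(0,'.')
from h import *
from fit import ta
# index direction
p=np.load('p.npy')
a=ray("top",ta(178,295),.116);b=ray("top",ta(258,318),.116)
ang=np.arctan2(*(b-a)[[1,0]])-p[2];print("index",-ang,(-ang)/.5236, a,b)
o=env.observe();R,_=cv2.Rodrigues(o["tool_rot"]);print(R)
E
```

```text
[ 0.60784368 -0.08104099  0.19225143] 11.015195608023985
[[ 0.27  0.18]
 [ 1.64 -0.41]
 [-1.46  0.43]
 [-1.6  -0.93]
 [-0.17  0.13]
 [ 0.77  0.02]
 [ 0.1  -2.87]
 [ 0.05  0.25]]
[[ 0.6196226  -0.07874815  0.134     ]]
[[0.63383681 0.01570795 0.116     ]]
pad side [-60.2  32.4]
pad side [-55.1 -31.1]
pad side [-147.    28.7]
pad side [-140.   -33.8]
pad top [-59.8  28.6]
pad top [-142.2   27.1]
pad top [-58.2 -32.4]
pad top [-142.2  -33. ]
index 2.077143882543288 3.967043320365333 [0.6352077  0.01752332 0.116     ] [ 0.62881185 -0.00216531  0.116     ]
[[-9.40801234e-01  1.44150694e-05  3.38958755e-01]
 [-3.38958754e-01 -1.11087125e-04 -9.40801228e-01]
 [ 2.40922384e-05 -9.99999994e-01  1.09397018e-04]]
```

The fit is consistent: yaw is 11°, the dial is at mark 4 (3.97), and the pad reads 60 mm wide with its near end at x ≈ -142. I'll do the dial first.

Emit:
apply_moves --commands '[[45,[2.3,3.3,0],3],[45,[2.3,3.3,0],3],[45,[2.3,3.3,0],3],[45,[2.3,3.3,0],3],[45,[2.3,3.3,0],3],[45,[2.3,3.3,0],3],[45,[2.3,3.3,0],3],[45,[2.3,3.3,0],3]]' --grip_force 30

```text
time: 1.87
eef_pos: [0.3966, -0.3223, 0.2316]
tool_rot: [-0.715, 1.771, -1.773]
force: [0.7, -0.1, -0.2]
gripper_width: 0.0381
```

Emit:
apply_moves --commands '[[45,[2.3,3.3,0],3],[45,[2.3,3.3,0],3],[45,[2.3,3.3,0],3],[45,[2.3,3.3,0],3],[45,[2.3,3.3,0],3],[45,[2.3,3.3,0],3],[45,[2.3,3.3,0],3],[45,[2.3,3.3,0],3]]'

```text
time: 2.53
eef_pos: [0.5807, -0.058, 0.2315]
tool_rot: [-1.002, 1.486, -1.487]
force: [0.1, 0.4, -0.1]
gripper_width: 0.0386
```

Emit:
apply_moves --commands '[[45,[2.65,3.2,0],3],[45,[2.65,3.2,-1],0],[45,[0,0.95,-3],0],[45,[0,0,-1.5],0],[45,[0,0,0],0]]'

```text
time: 2.95
eef_pos: [0.6309, 0.0139, 0.173]
tool_rot: [-1.037, 1.454, -1.448]
force: [-0.1, -0.3, 0.6]
gripper_width: 0.0386
```

```bash
cat > st.py <<'E'
from h import *
o=env.observe();R,_=cv2.Rodrigues(o["tool_rot"]);print(np.round(o["eef_pos"],4),"jaw heading",np.degrees(np.arctan2(R[1,2],R[0,2])),"down",R[2,1],np.round(o["force"],1),np.round(o["moment"],2),np.round(o["joint_pos"],2),o["gripper_width"],o["time"])
E
python3 st.py; python3 -c "
from h import *
cv2.imwrite('pics/t1.png',cv2.resize(env.read_camera('top')[110:230,230:390],(800,600),interpolation=cv2.INTER_CUBIC))
cv2.imwrite('pics/s1.png',cv2.resize(env.read_camera('side')[140:260,225:385],(800,600),interpolation=cv2.INTER_CUBIC))"
```

```text
[0.6309 0.0139 0.173 ] jaw heading -19.089303268931495 down -0.9999840720359795 [-0.1 -0.3  0.6] [-0.03  0.02  0.01] [-0.08  0.56  1.6  -0.    0.98  0.25] 0.03859889762598875 2.95
```

View pics/t1.png

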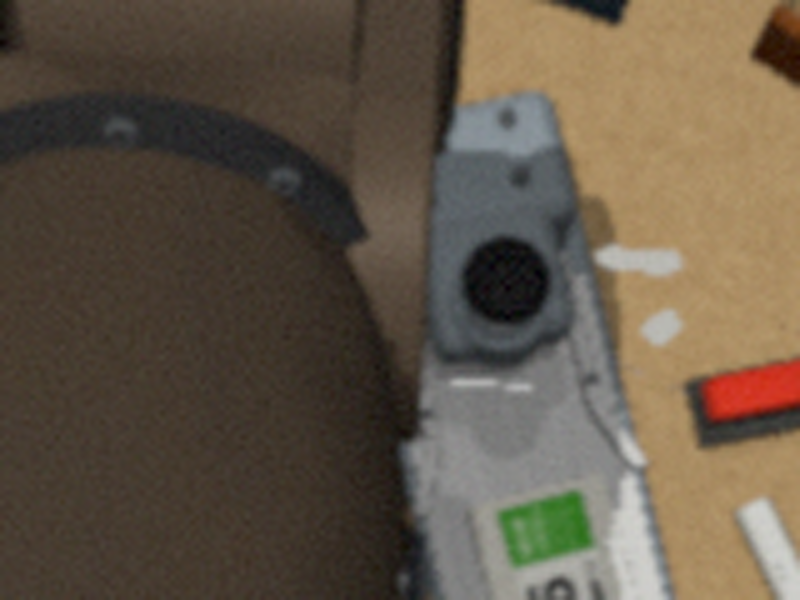

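View pics/s1.png

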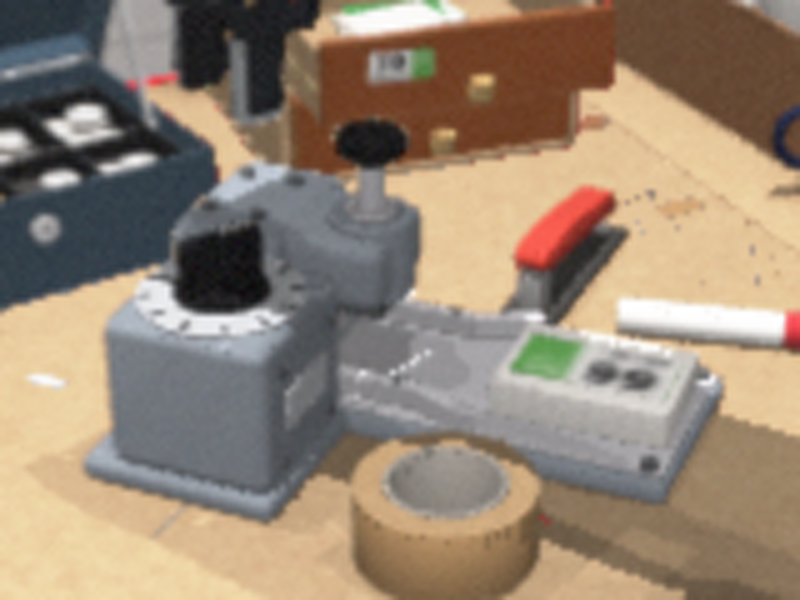

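The fingers show at the top left of the side view, around (240,110). I'll check that against the TCP's projection.

```bash
python3 -c "
from h import *
from fit import W
p=np.load('p.npy')
f=lambda P:(proj('side',P)-[225,140])*5
print(f([.6309,.0139,.173]),f(W(p,(44,90,116))),f(W(p,(44,90,91))),f(W(p,(12,0,134))))"
```

```text
[[223.5576113  112.43969778]] [[221.00536572 233.36087618]] [[223.42639783 284.17903336]] [[373.72829182 129.60945141]]
```

Emit:
apply_moves --commands '[[45,[0.3,0.2,-1],0],[45,[0,0,-2.2],0],[45,[0,0,-2.2],0],[45,[0,0,-1.5],0],[45,[0,0,0],0],[45,[0,0,0],0]]'

```text
time: 3.55
eef_pos: [0.6355, 0.0142, 0.108]
tool_rot: [-1.031, 1.452, -1.452]
force: [-0.1, 0.3, 0.7]
gripper_width: 0.039
```

```bash
python3 st.py; python3 -c "
from h import *
cv2.imwrite('pics/s2.png',cv2.resize(env.read_camera('side')[140:260,225:385],(800,600),interpolation=cv2.INTER_CUBIC))"
```

```text
[0.6355 0.0142 0.108 ] jaw heading -19.229275393502714 down -0.9999999557615233 [-0.1  0.3  0.7] [0.03 0.01 0.01] [-0.08  0.64  1.65 -0.    0.85  0.25] 0.038992689171567625 3.55
```

View pics/s2.png

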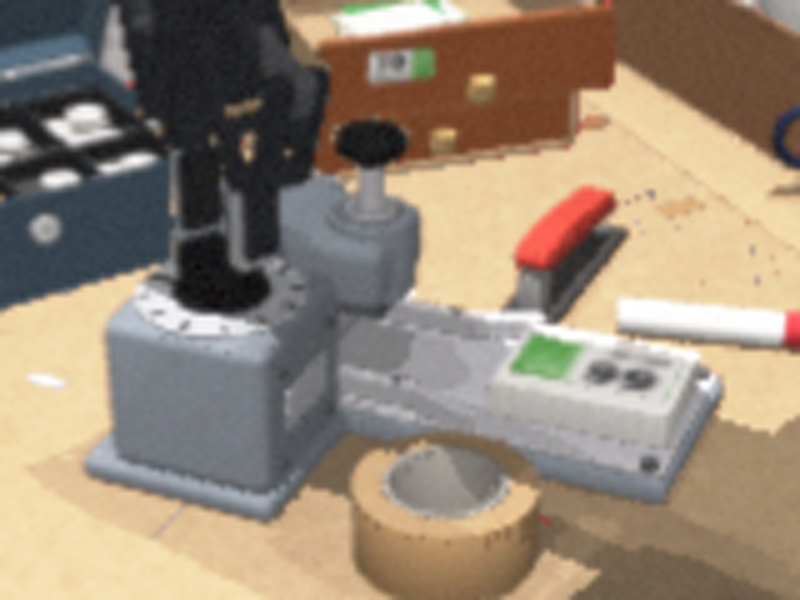

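Emit:
apply_moves --commands '[[45,[-0.15,0.15,-0.7],0],[45,[0,0,-0.4],0],[45,[0,0,0],0],[0,[0,0,0],0],[0,[0,0,0],0],[0,[0,0,0],0],[0,[0,0,0],0]]' --grip_force 25

```text
time: 4.18
eef_pos: [0.6359, 0.0155, 0.0973]
tool_rot: [-1.027, 1.447, -1.454]
force: [10.2, -3.6, -3.9]
gripper_width: 0.0106
```

```bash
python3 st.py
```

```text
[0.6359 0.0155 0.0973] jaw heading -19.19572214796715 down -0.9999837038898675 [10.2 -3.6 -3.9] [-0.52 -1.46 -0.06] [-0.08  0.66  1.66 -0.    0.82  0.26] 0.010614422773330662 4.1833
```

Emit:
apply_moves --commands '[[0,[0.15,-0.05,0],-5],[0,[0,0,0],-7],[0,[0,0,0],-7],[0,[0,0,0],-7],[0,[0,0,0],-7],[0,[0,0,0],-7],[0,[0,0,0],-7],[0,[0,0,0],-7]]'

```text
time: 4.85
eef_pos: [0.6348, 0.0167, 0.0972]
tool_rot: [-0.299, 2.069, -2.066]
force: [-3.2, 8.1, 5.9]
gripper_width: 0.0101
```

Emit:
apply_moves --commands '[[0,[0,0,0],-7],[0,[0,0,0],-7],[0,[0,0,0],-7],[0,[0,0,0],-7],[0,[0,0,0],-7],[0,[0,0,0],-1],[0,[0,0,0],0],[0,[0,0,0],0]]'

```text
time: 5.52
eef_pos: [0.6349, 0.0179, 0.0972]
tool_rot: [-0.344, -2.042, 2.037]
force: [-2.1, 14.4, 5.5]
gripper_width: 0.0101
```

```bash
python3 st.py
```

```text
[0.6349 0.0179 0.0972] jaw heading -109.19110577310559 down -0.9999968305953358 [-2.1 14.4  5.5] [2.37 0.45 0.04] [-0.08  0.66  1.66  0.    0.83  1.83] 0.010146754493898572 5.5167
```

Emit:
apply_moves --commands '[[45,[0,0,0],0],[45,[0,0,0],0],[45,[0,0,0],0],[45,[0,0,2],0],[45,[0,0,3],0],[45,[0,0,4],0],[45,[-4,0,2],0],[45,[-4,0,0],7]]'

```text
time: 6.18
eef_pos: [0.5596, 0.0151, 0.2089]
tool_rot: [-0.236, -2.111, 2.111]
force: [-0.1, 0.4, -0.6]
gripper_width: 0.0382
```

Emit:
apply_moves --commands '[[45,[-4,-3,0],7],[45,[-4,-4,0],7],[30,[-4,-4,0],0],[30,[-3,-2,0],0],[30,[0,0,0],0]]'

```text
time: 6.6
eef_pos: [0.4325, -0.0894, 0.2054]
tool_rot: [-0.029, 2.21, -2.21]
force: [0.3, 0.1, 0.5]
gripper_width: 0.0257
```

```bash
python3 st.py; python3 -c "
from h import *
cv2.imwrite('pics/t3.png',cv2.resize(env.read_camera('top')[110:260,240:440],(800,600),interpolation=cv2.INTER_CUBIC))
cv2.imwrite('pics/s3.png',cv2.resize(env.read_camera('side')[140:260,225:385],(800,600),interpolation=cv2.INTER_CUBIC))"
```

```text
[ 0.4325 -0.0894  0.2054] jaw heading -88.58782972286933 down -0.9999984411860393 [0.3 0.1 0.5] [-0.01 -0.07 -0.02] [-0.35  0.27  2.02 -0.    0.86  1.19] 0.02566325661157915 6.6
```

View pics/t3.png

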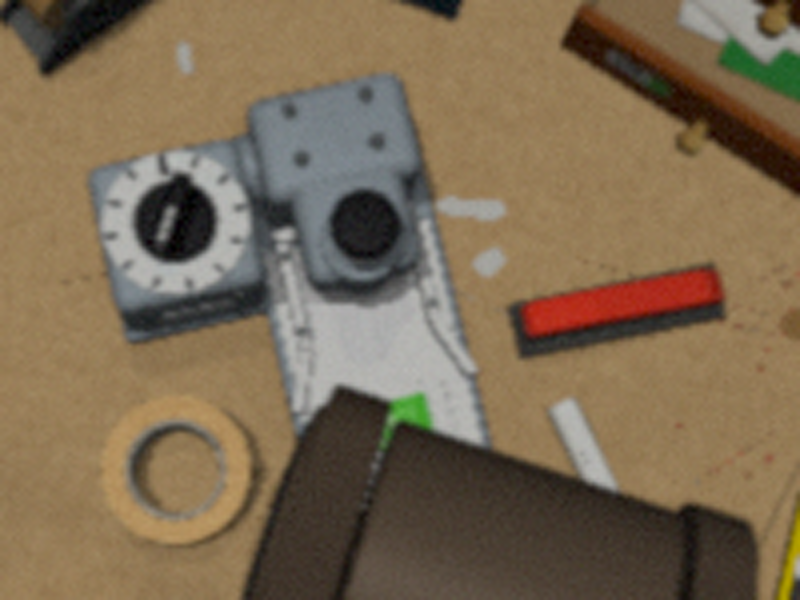

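View pics/s3.png

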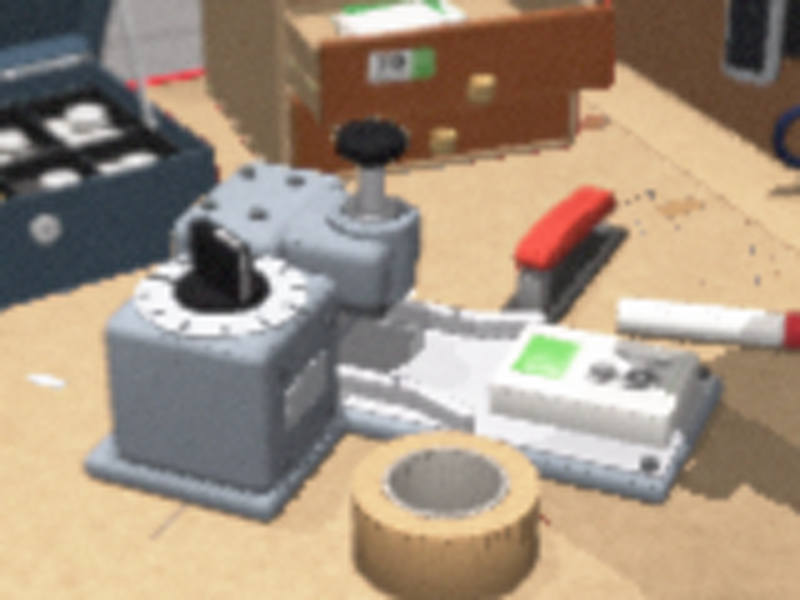

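```bash
cat > idx.py <<'E'
from h import *
import sys
p=np.load('p.npy');u=list(map(float,sys.argv[1:]))
f=lambda a,b:ray("top",(240+(a+.5)/4-.5,110+(b+.5)/4-.5),.116)
d=f(u[2],u[3])-f(u[0],u[1]);v=-(np.arctan2(d[1],d[0])-p[2])%6.283;print(v,v/.5236)
E
python3 idx.py 175 206 160 241
python3 -c "
from fit import *
p=np.load('p.npy')
for q in [(-158,0,0),(-158,-1.5,0),(-62,0,0)]: print(W(p,q))"
```

```text
3.7477743615047783 7.157705044890715
[[ 0.45275458 -0.11122994  0.        ]]
[[ 0.45304119 -0.1127023   0.        ]]
[[ 0.54698593 -0.09288728  0.        ]]
```

The dial reads about mark 7 (7.16 from hand-picked pixels; the click holds it at 7). Next I'll lower the fingers behind the pad.

Emit:
apply_moves --commands '[[30,[0.4,-0.8,-3],5],[30,[0.4,-0.8,-3],4.6],[30,[0.4,-0.6,-3],0],[30,[0,0,-3],0],[30,[0,0,-3],0],[30,[0,0,-1.5],0],[30,[0,0,0],0],[30,[0,0,0],0]]'

```text
time: 7.37
eef_pos: [0.4492, -0.1089, 0.0397]
tool_rot: [-0.21, 2.12, -2.118]
force: [0.5, -0.6, 0.9]
gripper_width: 0.0258
```

```bash
python3 st.py; python3 -c "
from h import *
cv2.imwrite('pics/s4.png',cv2.resize(env.read_camera('side')[140:260,265:425],(800,600),interpolation=cv2.INTER_CUBIC))"
```

```text
[ 0.4492 -0.1089  0.0397] jaw heading -78.78197220032477 down -0.999998959809225 [ 0.5 -0.6  0.9] [ 0.02  0.01 -0.02] [-0.38  0.59  2.12 -0.    0.44  0.99] 0.025783048721408703 7.3667
```

View pics/s4.png

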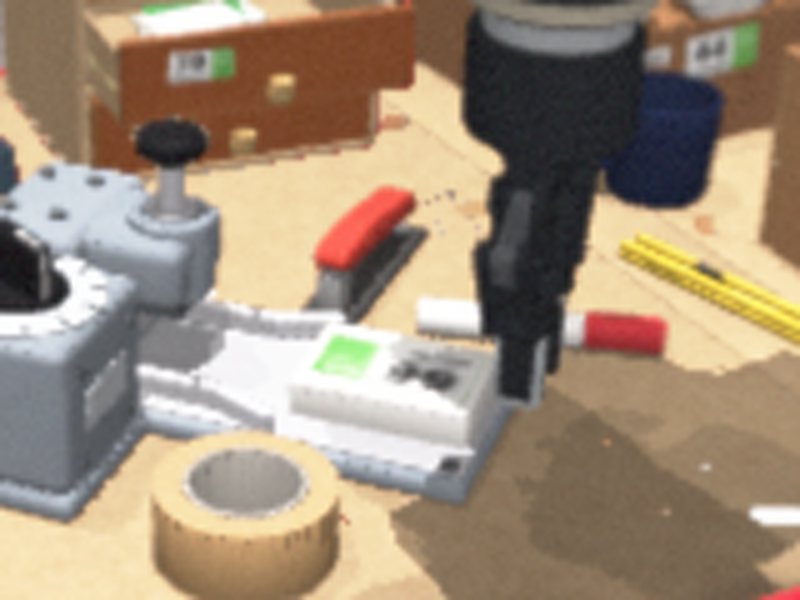

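Emit:
apply_moves --commands '[[30,[-0.5,-0.2,-1.0],0],[30,[0,0,-0.9],0],[30,[0,0,0],0],[30,[0,0,0],0]]'

```text
time: 7.75
eef_pos: [0.4441, -0.1113, 0.0216]
tool_rot: [-0.207, 2.118, -2.119]
force: [0.4, 0.4, 1.0]
gripper_width: 0.0256
```

```bash
python3 st.py; python3 -c "
from h import *
cv2.imwrite('pics/s5.png',cv2.resize(env.read_camera('side')[140:260,265:425],(800,600),interpolation=cv2.INTER_CUBIC))"
```

```text
[ 0.4441 -0.1113  0.0216] jaw heading -78.82434789405313 down -0.9999998649202035 [0.4 0.4 1. ] [-0.01 -0.01 -0.05] [-0.39  0.62  2.14 -0.    0.38  0.99] 0.025609868667528624 7.75
```

View pics/s5.png

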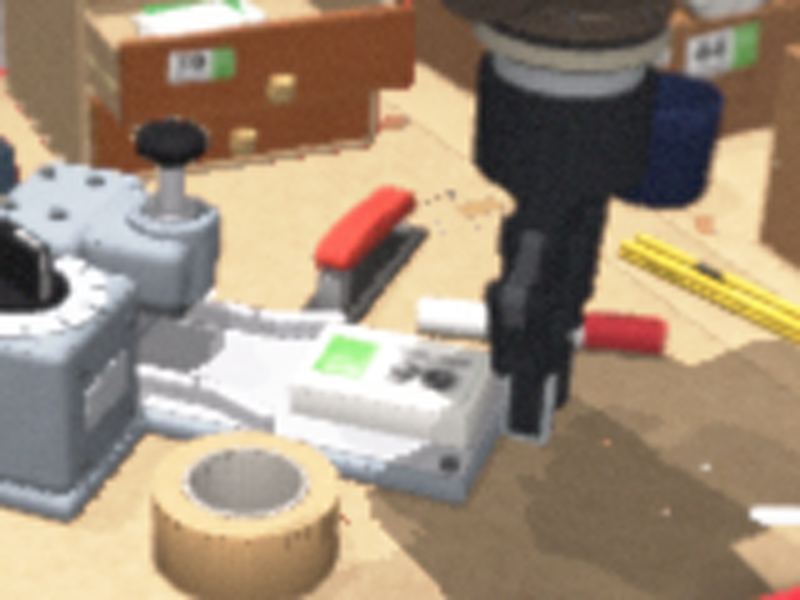

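Emit:
apply_moves --commands '[[30,[0.98,0.19,0],0],[30,[0.98,0.19,0],0],[30,[0.98,0.19,0],0],[30,[0.98,0.19,0],0],[30,[0.98,0.19,0],0],[30,[0.98,0.19,0],0],[30,[0.98,0.19,0],0],[30,[0.49,0.1,0],0]]'

```text
time: 8.47
eef_pos: [0.5188, -0.0967, 0.0212]
tool_rot: [-0.207, 2.118, -2.119]
force: [-1.7, 0.3, -0.4]
gripper_width: 0.0252
```

```bash
python3 st.py; python3 -c "
from h import *
cv2.imwrite('pics/s6.png',cv2.resize(env.read_camera('side')[140:260,225:385],(800,600),interpolation=cv2.INTER_CUBIC))"
```

```text
[ 0.5188 -0.0967  0.0212] jaw heading -78.80074590154031 down -0.9999996409743747 [-1.7  0.3 -0.4] [0.08 0.22 0.06] [-0.31  0.67  1.97 -0.    0.5   1.07] 0.025190249328365222 8.4667
```

View pics/s6.png

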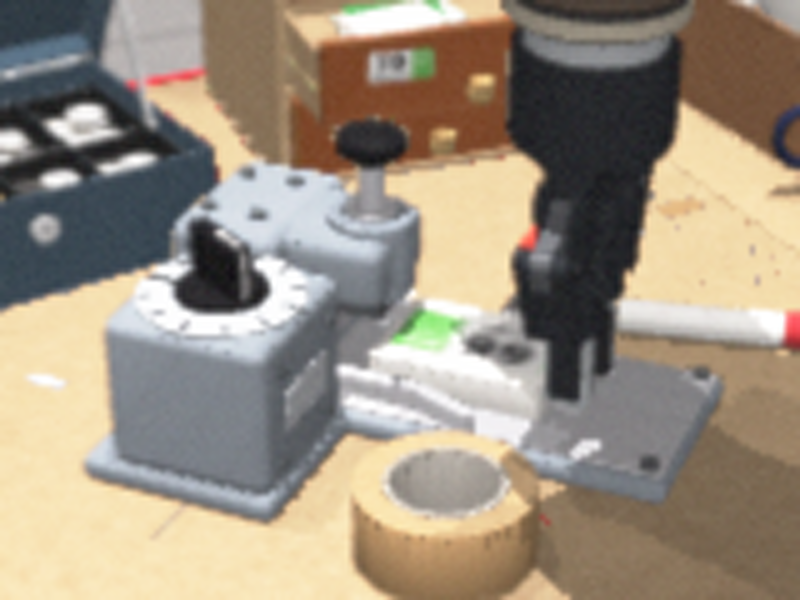

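The pad has entered the guides and is sliding with about 2 N on the tool. About 30 mm remains.

Emit:
apply_moves --commands '[[30,[0.78,0.15,0],0],[30,[0.78,0.15,0],0],[30,[0.49,0.1,0],0],[30,[0.29,0.06,0],0],[30,[0,0,0],0]]'

```text
time: 8.93
eef_pos: [0.5413, -0.0924, 0.0212]
tool_rot: [-0.207, 2.118, -2.119]
force: [-0.2, 0.8, 0.0]
gripper_width: 0.0256
```

Emit:
apply_moves --commands '[[30,[0.2,0.04,0],0],[30,[0.2,0.04,0],0],[30,[0,0,0],0]]'

```text
time: 9.18
eef_pos: [0.5449, -0.0916, 0.0213]
tool_rot: [-0.207, 2.119, -2.119]
force: [-0.6, 0.3, 0.1]
gripper_width: 0.0257
```

Emit:
apply_moves --commands '[[30,[0.2,0.04,0],0],[30,[0,0,0],0]]'

```text
time: 9.35
eef_pos: [0.5469, -0.0912, 0.0213]
tool_rot: [-0.207, 2.119, -2.119]
force: [-0.3, 0.1, -0.0]
gripper_width: 0.0254
```

Emit:
apply_moves --commands '[[30,[0.15,0.03,0],0],[30,[0.1,0.02,0],0],[30,[0,0,0],0]]'

```text
time: 9.6
eef_pos: [0.5493, -0.0907, 0.0212]
tool_rot: [-0.207, 2.119, -2.119]
force: [-0.2, -0.2, 0.5]
gripper_width: 0.0258
```

Emit:
apply_moves --commands '[[30,[0.1,0.02,0],0],[30,[0,0,0],0]]'

```text
time: 9.77
eef_pos: [0.5502, -0.0905, 0.0212]
tool_rot: [-0.207, 2.119, -2.119]
force: [-1.7, 0.4, 0.7]
gripper_width: 0.0257
```

```bash
python3 st.py; python3 -c "
from h import *
cv2.imwrite('pics/s7.png',cv2.resize(env.read_camera('side')[140:260,225:385],(800,600),interpolation=cv2.INTER_CUBIC))"
```

```text
[ 0.5502 -0.0905  0.0212] jaw heading -78.826076085134 down -0.99999998936777 [-1.7  0.4  0.7] [ 0.01 -0.    0.03] [-0.28  0.69  1.9  -0.    0.55  1.09] 0.02569495881828417 9.7667
```

View pics/s7.png

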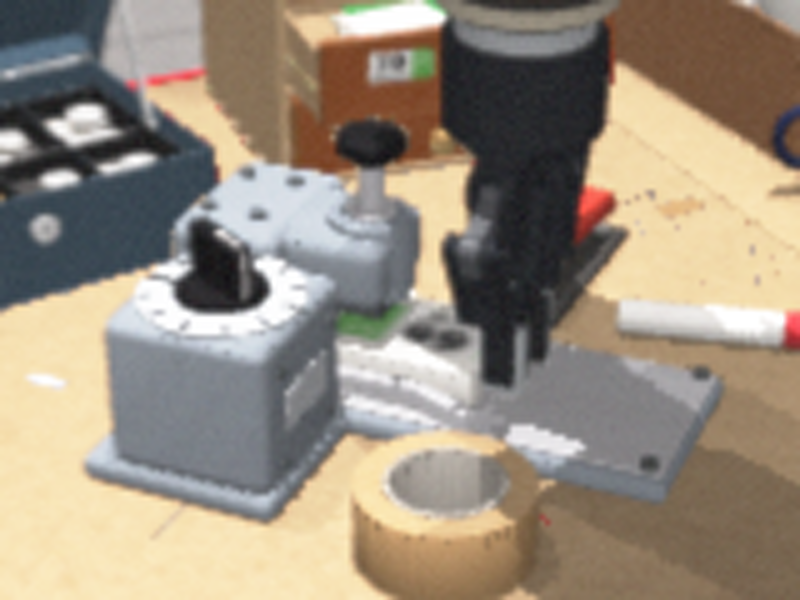

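Emit:
apply_moves --commands '[[30,[0.15,0.03,0],0],[30,[0.1,0.02,0],0],[30,[0,0,0],0]]'

```text
time: 10.07
eef_pos: [0.5513, -0.0901, 0.0211]
tool_rot: [-0.211, 2.121, -2.12]
force: [-7.8, -3.3, 3.8]
gripper_width: 0.0258
```

Emit:
apply_moves --commands '[[30,[0.15,0.03,0],0],[30,[0.1,0.02,0],0],[30,[0,0,0],0]]'

```text
time: 10.32
eef_pos: [0.5513, -0.0899, 0.021]
tool_rot: [-0.217, 2.124, -2.121]
force: [-20.8, -10.6, 11.3]
gripper_width: 0.0258
```

The push met a firm stop (21 N) at TCP stamp x ≈ -57. I'll back off and check the pad.

Emit:
apply_moves --commands '[[30,[-0.4,-0.08,0],0],[30,[-1.5,-0.3,0],0],[30,[-3,-0.6,0],0],[30,[-2,-0.4,2],0],[30,[-1,-0.2,4],0],[30,[0,0,4],0],[30,[0,0,4],0],[30,[-2,-3,3],0]]'

```text
time: 10.98
eef_pos: [0.4603, -0.1304, 0.1915]
tool_rot: [-0.205, 2.114, -2.117]
force: [0.5, -0.4, -0.4]
gripper_width: 0.0257
```

Emit:
apply_moves --commands '[[0,[0,-4,0],0],[0,[0,-4,0],0],[0,[0,-4,0],0],[0,[0,-4,0],0],[0,[0,0,0],0]]'

```text
time: 11.4
eef_pos: [0.4585, -0.2979, 0.188]
tool_rot: [-0.202, 2.117, -2.123]
force: [-1.0, 0.5, -0.5]
gripper_width: -0.0002
```

```bash
python3 st.py; python3 -c "
from h import *
t=env.read_camera('top');s=env.read_camera('side');cv2.imwrite('pics/t8f.png',t);cv2.imwrite('pics/s8f.png',s)
cv2.imwrite('pics/t8.png',cv2.resize(t[110:260,240:440],(800,600),interpolation=cv2.INTER_CUBIC))
cv2.imwrite('pics/s8.png',cv2.resize(s[175:250,280:380],(800,600),interpolation=cv2.INTER_CUBIC))
for n in('top','side'):
  r=env.find_in(n,'pad');print([(np.round(c2w(n,q['location']),4),round(q['p'],2)) for q in r[:2]])"
```

```text
[ 0.4585 -0.2979  0.188 ] jaw heading -79.03969607344399 down -0.9999951551473591 [-1.   0.5 -0.5] [ 0.05  0.   -0.02] [-0.7   0.43  1.8  -0.    0.9   0.68] -0.00019981799178286837 11.4
[(array([ 0.5828, -0.0893,  0.0336]), 0.77), (array([ 0.5901, -0.2222,  0.0329]), 0.15)]
[(array([ 0.5848, -0.0781,  0.0341]), 0.65)]
```

View pics/t8.png

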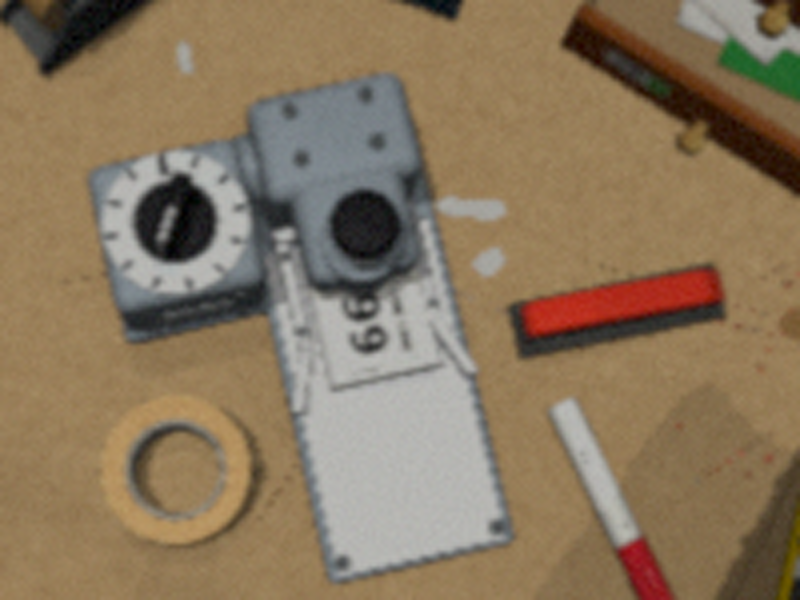

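View pics/s8.png

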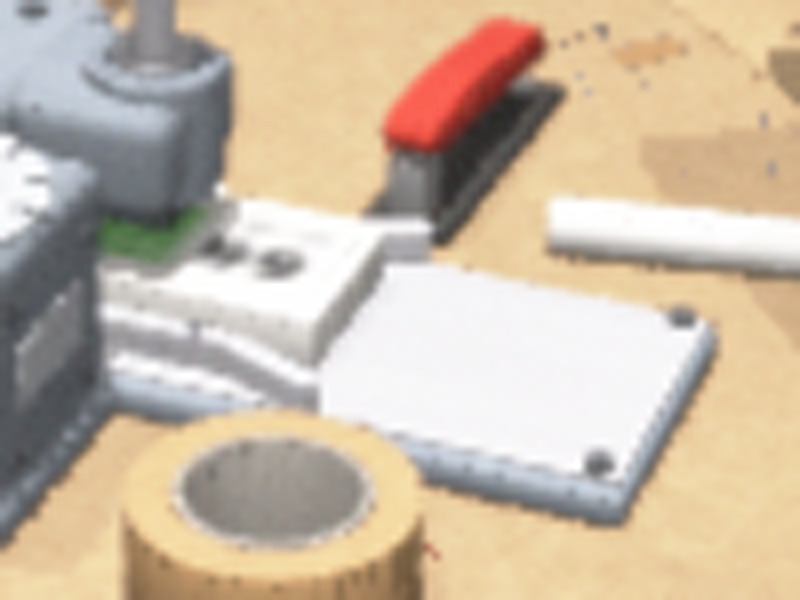

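```bash
python3 - <<'E'
from fit import *
p=np.load('p.npy')
def S(w): d=w[:2]-p[:2];c,s=np.cos(p[2]),np.sin(p[2]);return np.array([c*d[0]+s*d[1],-s*d[0]+c*d[1]])*1000
t4=lambda a,b:(240+(a+.5)/4-.5,110+(b+.5)/4-.5)
s8=lambda a,b:(280+(a+.5)/8-.5,175+(b+.5)/8-.5)
for uv in [(334,386),(440,361)]: w=ray('top',t4(*uv),.032);print('near top',S(w))
a,b=[ray('top',t4(*u),.032) for u in [(334,386),(440,361)]];print('edge angle rel stamp y deg',np.degrees(np.arctan2(*(a-b)[[1,0]])-p[2])-90)
for uv in [(318,332),(383,232)]: print('near side',S(ray('side',s8(*uv),.032)))
print('near bottom', S(ray('side',s8(320,370),.014)))
for uv in [(332,580),(512,541)]: print('bed front top',S(ray('top',t4(*uv),.014)))
print('bed front side',[S(ray('side',s8(*u),.014)) for u in [(612,510),(716,325)]])
print('knob',S(ray('top',t4(365,225),.134)),'dialring',S(ray('top',t4(176,222),.086)))
E
python3 idx.py 174 206 160 241
```

```text
near top [-48.52690988  26.45798294]
near top [-47.75816742 -32.28719237]
edge angle rel stamp y deg 0.7497327975398917
near side [-50.8266625   31.57699546]
near side [-47.30811426 -30.67948172]
near bottom [-48.58452777  23.58566245]
bed front top [-148.84071953   49.89018812]
bed front top [-149.94554129  -49.9092162 ]
bed front side [array([-149.03169309,   59.49784259]), array([-149.03317839,  -47.12097674])]
knob [11.82478419  0.45259096] dialring [44.91022481 89.84662538]
3.72358424563688 7.1115054347534
```

The pad's near end is at x ≈ -48 to -49 and square within about 1°. The dial is at mark 7. Next I'll press the knob with the fingers closed.

Emit:
apply_moves --commands '[[0,[2.7,3.1,0],0],[0,[2.7,3.1,0],0],[0,[2.7,3.1,0],0],[0,[2.7,3.1,0],0],[0,[2.7,3.1,0],0],[0,[2.0,3.1,0],0],[0,[0.7,3.0,0],0],[0,[0,0,0],0]]'

```text
time: 12.27
eef_pos: [0.6212, -0.0695, 0.1878]
tool_rot: [-0.213, 2.117, -2.115]
force: [-0.5, -0.2, -0.0]
gripper_width: -0.0001
```

Emit:
apply_moves --commands '[[0,[0,0,0],0]]'

```text
time: 12.35
eef_pos: [0.6202, -0.073, 0.1878]
tool_rot: [-0.212, 2.117, -2.117]
force: [0.5, -0.0, -0.2]
gripper_width: -0.0002
```

Emit:
apply_moves --commands '[[0,[0,0,-2],0],[0,[0,0,-2],0],[0,[0,0,0],0],[0,[0,0,0],0]]'

```text
time: 12.68
eef_pos: [0.6197, -0.0763, 0.1477]
tool_rot: [-0.209, 2.12, -2.119]
force: [-0.7, 0.1, 0.8]
gripper_width: -0.0
```

```bash
python3 st.py
```

```text
[ 0.6197 -0.0763  0.1477] jaw heading -78.84667948871717 down -0.999998534507016 [-0.7  0.1  0.8] [-0.01 -0.01  0.01] [-0.23  0.58  1.65 -0.    0.92  1.15] -3.844530091434383e-05 12.6833
```

Emit:
apply_moves --commands '[[0,[0,-0.15,-0.8],0],[0,[0,0,-0.4],0],[0,[0,0,-0.2],0],[0,[0,0,0],0],[0,[0,0,0],0]]'

```text
time: 13.1
eef_pos: [0.6204, -0.0777, 0.1343]
tool_rot: [-0.207, 2.118, -2.119]
force: [-0.8, -0.3, 1.9]
gripper_width: -0.0
```

```bash
python3 st.py; python3 -c "
from h import *
cv2.imwrite('pics/s9.png',cv2.resize(env.read_camera('side')[140:260,225:385],(800,600),interpolation=cv2.INTER_CUBIC))"
```

```text
[ 0.6204 -0.0777  0.1343] jaw heading -78.83336005415123 down -0.999999823981764 [-0.8 -0.3  1.9] [-0.11  0.14 -0.02] [-0.23  0.6   1.66 -0.    0.89  1.15] -5.90354837602981e-06 13.1
```

View pics/s9.png

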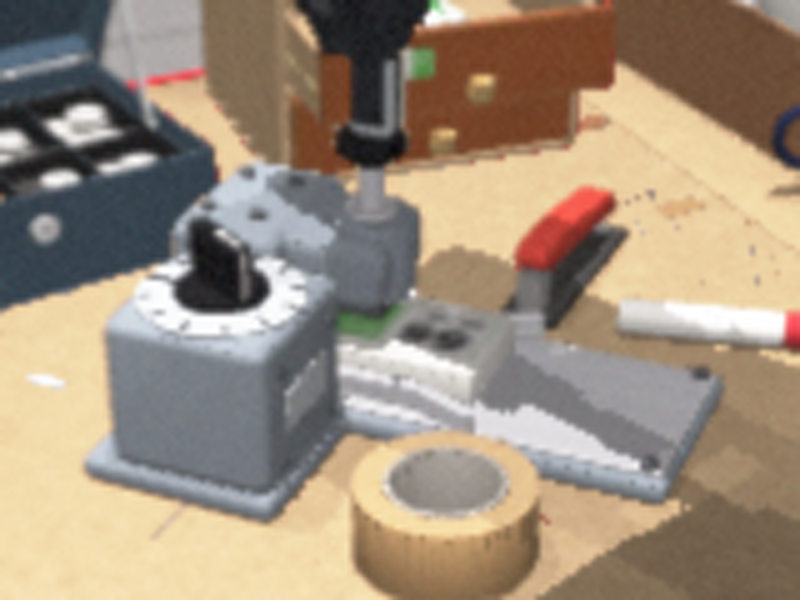

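The fingers are just touching the knob at z 0.134, centred, with 1.9 N. Pressing now.

Emit:
apply_moves --commands '[[0,[0,0,-0.3],0],[0,[0,0,-0.3],0],[0,[0,0,-0.3],0],[0,[0,0,-0.2],0],[0,[0,0,-0.1],0],[0,[0,0,0],0],[0,[0,0,0],0]]'

```text
time: 13.73
eef_pos: [0.6205, -0.0775, 0.122]
tool_rot: [-0.207, 2.119, -2.119]
force: [0.2, -1.5, 4.3]
gripper_width: -0.0001
```

Emit:
apply_moves --commands '[[0,[0,0,-0.2],0],[0,[0,0,0],0],[0,[0,0,0],0]]'

```text
time: 13.98
eef_pos: [0.6206, -0.0775, 0.1207]
tool_rot: [-0.206, 2.118, -2.119]
force: [-1.1, -1.7, 10.0]
gripper_width: -0.0001
```

Emit:
apply_moves --commands '[[0,[0,0,-0.15],0],[0,[0,0,0],0],[0,[0,0,0],0]]'

```text
time: 14.23
eef_pos: [0.6207, -0.0776, 0.1201]
tool_rot: [-0.205, 2.117, -2.119]
force: [-3.6, -1.0, 18.6]
gripper_width: -0.0006
```

Emit:
apply_moves --commands '[[0,[0,0,0.5],0],[0,[0,0,0.5],0],[0,[0,0,0.5],0],[0,[0,0,0.5],0],[0,[0,0,2],0],[0,[0,0,3],0],[0,[0,0,3],0],[0,[0,0,0],0]]'

```text
time: 14.9
eef_pos: [0.6218, -0.0775, 0.2237]
tool_rot: [-0.2, 2.114, -2.118]
force: [-0.1, 0.2, -0.2]
gripper_width: 0.0002
```

Emit:
apply_moves --commands '[[0,[-2,-3.5,0],0],[0,[-2,-3.5,0],0],[0,[-2,-3.5,0],0],[0,[-2,-3.5,0],0],[0,[-2,-3.5,0],0],[0,[-2,-3.5,0],0],[0,[0,0,0],0],[0,[0,0,0],0]]'

```text
time: 15.57
eef_pos: [0.4991, -0.2888, 0.2178]
tool_rot: [-0.205, 2.122, -2.12]
force: [1.2, 1.4, 0.3]
gripper_width: -0.0003
```

```bash
python3 st.py; python3 -c "
from h import *
t=env.read_camera('top');s=env.read_camera('side')
cv2.imwrite('pics/t10.png',cv2.resize(t[110:260,240:440],(800,600),interpolation=cv2.INTER_CUBIC))
cv2.imwrite('pics/s10.png',cv2.resize(s[140:260,225:385],(800,600),interpolation=cv2.INTER_CUBIC))"
```

```text
[ 0.4991 -0.2888  0.2178] jaw heading -79.02790320569122 down -0.9999991038555696 [1.2 1.4 0.3] [ 0.01  0.   -0.03] [-0.64  0.44  1.7   0.    1.01  0.74] -0.00026919510473073365 15.5667
```

View pics/t10.png

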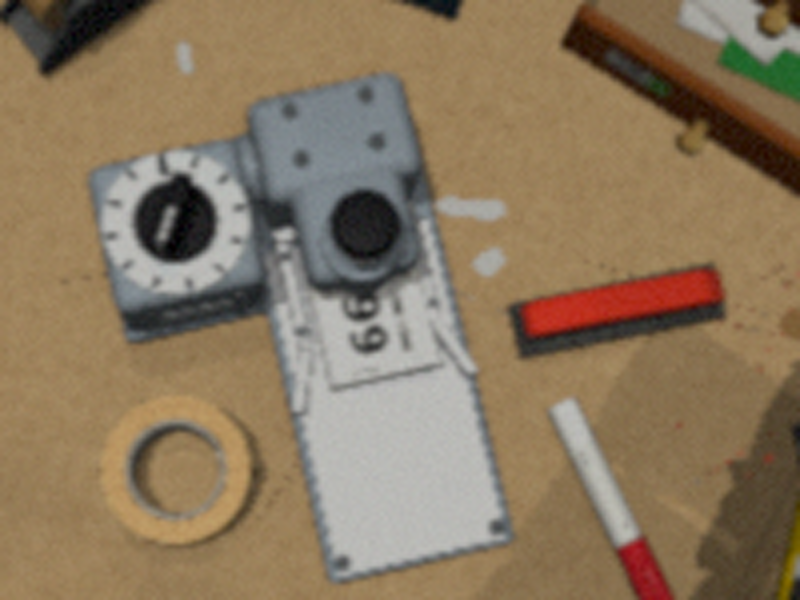

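View pics/s10.png

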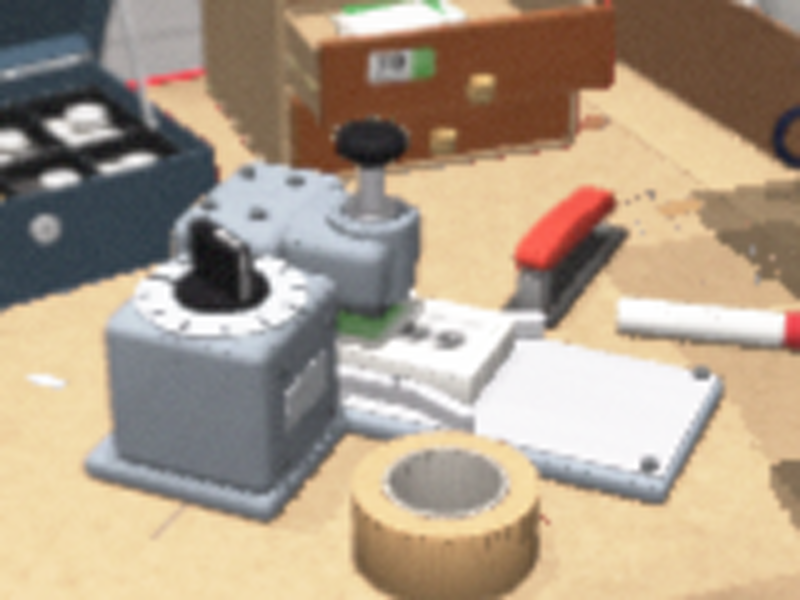

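The knob is back up (side view (372,145), as before the press). The dial is at mark 7, the pad's near edge is unchanged at (334,386)–(440,361), and the stapler, tape roll and marker haven't moved. The arm is clear, so I'll hand in.

```bash
python3 -c "
from h import *
print(env.hand_in())"
```

```text
the job is handed in; nothing more can be done
None
```

I turned the dial to mark 7, pushed the pad home and stamped it, then handed the job in at about 15.7 s. The hand-in gives no verdict.

- **Dial:** I turned it 90° clockwise, from mark 4 to mark 7. The index read 7.1 to 7.2 from hand-picked pixels, slightly off a clean 7; I put that down to picking error, since the dial clicks to whole marks.
- **Pad:** I pushed it in until it met about 21 N on the back stop. Its near end then measured x -48 to -49 mm (home is -49). It was square to 0.7° in the top view. The corners picked in the side view (-51 and -47 mm) were rougher and would mean about 3°.
- **Press:** I pressed the palm knob about 14 mm, until the force rose to 18.6 N, well above the 4.3 N spring, so the die was pressing on the pad. I then let the knob come up.
- **Final check:** The last pictures show the knob fully up, the pad unmoved, and the stapler, tape roll and marker where they were. The arm was clear of everything.
- **Known disagreement:** When the gripper closed on the dial knob, it sat about 2 mm from where my camera fit put it. That is within the calibration tolerance.

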